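# Clamp the horn anvil in the ratchet vice

## Task

Mount the little horn anvil in the bench vice: carry it level, set its block gently down on the vice's bed between the open jaws, fully between them, with the horn pointing out over the side away from the lever, and let go of it. Then pump the red-gripped ratchet lever up and down until both rubber-faced jaws grip the block firmly; end with your hand off everything, and leave the other tools on the bench where they are.

Things in the scene. Friction and masses are not known exactly. Their poses are not given: they have to be found in the camera images.
- vice: Blue bench vice bolted to the bench. Origin on the bench under its round base; x runs along the screw from the lever end (-x) to the fixed jaw (+x), y sideways to the lever's side, z up. In its frame: bed z = 84 mm, jaw tops z = 122 mm, jaws y = -40 to 40 mm, fixed jaw's face x = 34 mm, moving jaw's face x = -10 mm + jaw, whole vice x = -146 to 105 mm.
- vice_bed: The flat steel bed between the vice's jaws, 84 mm above the bench (same origin and axes as vice).
- fixed_jaw: The vice's far, fixed jaw with a 10 mm rubber face (same origin and axes as vice).
- soft_jaw: The 10 mm rubber face of the moving jaw: it gives under pressure, 15 N per mm, at most 8 mm. Same origin and axes as vice, but moves with the jaw.
- jaw (a joint): How far the moving jaw is closed from its widest, in m: opening between the rubber faces = 0.044 - value; 0.004 to 0.007 at the start. Moves only with the ratchet, 2.5 mm a tooth (12 teeth a turn), and stays by the screw's friction. With the 30 mm block in it both faces touch at about 0.014, the rest squeezes the rubber; 0.0155 or more is a firm grip.
- lever (a joint): Swing of the lever, rad: 0 fully raised (52 degrees above horizontal, to the vice's +y side), 0.77 fully down (8 degrees above horizontal). It stays where left. Swung down, its pawl drives the ratchet wheel and closes the jaw; swung up, the pawl clicks back and the jaw stays. A tooth is 0.52 rad: one full up and down stroke advances one tooth. Takes up to 10 N at the grip.
- lever_grip (a point): Middle of the lever's red grip, a round bar of 22 mm diameter, 90 mm long, its centre 160 mm from the hinge. The point's y axis points along the lever, outward; its x axis along the hinge axis (the vice's x).
- lever_hinge (a point): The lever's hinge axis and wheel centre, at (-128, 0, 100) mm in the vice's frame; the axis runs along the vice's x, and the lever swings in the vertical plane across it. Same axes as the vice.
- anvil_block (a point): Centre of the horn anvil's steel block, 50 mm long (x), 30 wide (y), 44 high (z up). A round horn leaves its +x end: 24 mm thick at the root, 8 at the tip, 110 long, axis 10 mm above this point. About 0.7 kg; it balances 17 mm from here towards the horn, so grip the horn close by the block, leaving the fingers room beside the jaws.
- anvil_tip (a point): Tip of the anvil's horn, 135 mm from the block's centre along the horn, on the horn's axis. Same axes as the block.
- tub: White tub with black lid, 80 mm across, 100 mm high, stands near the anvil. Origin under its centre. Leave alone.
- hammer: Hammer, 220 mm long, lying near the anvil, 26 mm high; origin on the bench under its middle, x along the handle to the head (head 78 mm across). Leave alone.
- pliers: Pliers with blue handles, 160 mm long, 42 mm wide, 13 mm high, lying near the anvil; origin under the middle, x along them. Leave alone.
- chest: Dark wooden chest, 79 x 119 x 60 mm high, at the vice's lever side; origin under its centre. Leave alone.
- file_pot: Steel pot of files, 74 mm across, 165 mm high with the files, behind the vice; origin under its centre. Leave alone.
- graver: Wooden-handled graver, 150 mm long, 26 mm high, lying at the vice's side away from the lever; origin under its middle, x along it. Leave alone.
- brush: Bench brush, 200 mm long, 42 mm wide, 20 mm high, lying beyond the chest on the vice's lever side; origin under its middle, x along it. Leave alone.
Mind the look-alikes: they are no part of the job. Leave any pink or yellow look-alike of the part that bears anvil_block alone.

How it is judged:
By the outcome, as a careful person would: the job done as asked, in the order asked, and still so for the second after the job is handed in, with the robot touching nothing.
It also fails if it takes over 72 s, if anything falls off the work surface, if the arm or the gripper's body presses on something with over 40 N, if the wrist force passes 120 N, or if a joint passes its speed limit or range.

## Robot

A 6-joint arm with a two-finger parallel gripper is mounted at the origin on the work surface. World frame = base frame: x ahead of the robot, y to its left, z up, the work surface at z = 0. Lengths are in mm, angles in rad, forces in N, time in s.
With the tool pointing down it reaches from about 300 to 775 mm from the base axis. Payload 14.6 kg.
Tool frame: the origin (TCP) lies on the front face of the gripper's body, between the roots of the fingers; the fingertips stand 97 mm ahead of it and the grasp point (between the pads) lies 78 mm ahead of it; z points along the fingers, y is the line along which they close (so a half turn about z gives the same grasp; the last joint's range is limited). The gripper opens to 94 mm and grips with 3 to 60 N. Pads are 16 mm wide; open, the fingers measure 119 mm over their backs; the gripper's body (75 mm by 177 mm) begins 78 mm behind the grasp point.
Start: joints at [-1.283, 0.3, 1.521, -0, 1.321, -0.067], TCP at [191.064, -515.737, 302.646] pointing down, gripper open.
Joint ranges: [-3.03, 3.03], [-0.79, 2.21], [0.23, 2.52], [-1.04, 4.18], [0, 3.07], [-2.55, 2.55]. Speed limits (rad/s): [2.22, 2.22, 2.57, 3.14, 3.14, 3.14].

## Interface

Orientations are given as [roll, pitch, yaw] about the fixed x, y, z axes, in that order (R = Rz(yaw) Ry(pitch) Rx(roll)).
In Python, from cell import * gives the robot as it stands.
- The arm moves only by the tool carry_out, never from a script. Its arguments are lists of equal length, an entry for each row: "slide": the shift along the world's x, y, z scaled (see below), a list of three; "dr": the turn, a rotation vector about the world's x, y, z scaled (see below), a list of three; "gripper": the opening in per cent of the stroke, from 0 (shut) to 100 (fully open). A call has 1 to 10 rows; each row is the pose to reach, as a shift and turn from the pose commanded when the call began, turning the shorter way round; what a row does not reach only later rows make up. The controller multiplies each number of a shift by 0.25 m and each number of a turn by 360 degrees. A row lasts 1/12 s, in which the tool goes at most 41.7 mm and 7.16 degrees, less where a joint would pass 70% of its speed; a pose out of reach is approached as far as the arm can. A call with a number of a shift or a turn outside -1 to 1 is refused whole. A call with a gripper value outside its range is refused whole. The fingers move at their own pace and stop on an object; "newtons" is the grip in N (left out, the last holds). Time passes only in rows, so rows that repeat a pose let the fingers close. It gives the time, the measured TCP pose, the force, the opening and the grip force at its end, in the units of the state.
- read_state(): the state, without advancing time (a new reading comes with each control period).
- camera(name): name is "side" or "top"; returns the picture (400x640x3 uint8, red, green, blue); there is no depth.
- camera_model(name): a dict with "vfov" (degrees; the focal length in pixels is half the picture's height over the tangent of half this angle, whatever the lens; pixels are square), "cx", "cy" (the principal point, pixels), "k1" (the pictures are not rectified: a ray, as slopes to the right and down, at radius r is drawn at 1 + k1 r^2 times it, then the intrinsics apply), "R" (3x3) and "t" (3): a world point X has camera coordinates R X + t. Camera axes: x right, y down, z forward; pixel columns grow to the right and rows downward; lengths in mm; the calibration is good to about 2 mm. A picture is of the moment at which its call begins. camera_model takes no time and is no camera call.
- sign_off(): hands the job in; it is judged then, once.
The state is a dict: "clock": time; "joints": joint angles; "qd": joint speeds; "effort": joint torques, N m; "eef_pos": TCP position; "eef_rot": TCP orientation; "wrist_force": force on the tool from outside, world axes, zero at the start; "moment": the same for the moment, N m; "finger_gap": finger opening in mm; "finger_force": force on a finger pad.
Only numpy, scipy, OpenCV 4.12 (cv2) and the standard library are available. Lean on these libraries where they do the work, as an engineer would, in place of code of your own. Each camera call takes 0.05 s, during which the arm holds its last target. There are 200 camera calls.

## Working session

There is one attempt and no reset: what is moved stays moved. The work goes in short steps, Python scripts to look and compute and a tool call to move; the robot and the scene stay as the last step left them, time stands still between calls to the robot, and variables do not carry over. Pictures are saved under pics/ and viewed, at most 10 in all, crops included, and the job is handed in when it is done.

Besides the shell and the picture viewer there is one more tool, called after ">>>" as name(argument=value, ...), one argument or row to a line, values as JSON. carry_out: Moves the arm, as the interface text tells. Its arguments: {"type":"object","properties":{"slide":{"type":"array","items":{"type":"array","items":{"type":"number","minimum":-1,"maximum":1}}},"dr":{"type":"array","items":{"type":"array","items":{"type":"number","minimum":-1,"maximum":1}}},"gripper":{"type":"array","items":{"type":"number"}},"newtons":{"type":"number"}},"required":["slide","dr","gripper"]}

```bash
mkdir -p pics; cat > h.py <<'E'
from cell import *
import numpy as np, cv2
def ray(n,u,v):
    m=camera_model(n);f=200/np.tan(np.radians(m['vfov'])/2)
    d=np.array([(u-m['cx'])/f,(v-m['cy'])/f]);p=d.copy()
    for _ in range(30): p=d/(1+m['k1']*(p@p))
    R=np.array(m['R']);t=np.array(m['t'])
    w=R.T@np.array([p[0],p[1],1]);return -R.T@t,w
def onz(n,u,v,z):
    c,w=ray(n,u,v);return (c+w*(z-c[2])/w[2]).round(1)
def proj(n,X):
    m=camera_model(n);f=200/np.tan(np.radians(m['vfov'])/2)
    c=np.array(m['R'])@np.array(X,float)+np.array(m['t']);p=c[:2]/c[2]
    p=p*(1+m['k1']*(p@p));return (p*f+[m['cx'],m['cy']]).round(1)
def tri(a,b):
    (c1,w1),(c2,w2)=ray('top',*a),ray('side',*b)
    s=np.linalg.lstsq(np.c_[w1,-w2],c2-c1,rcond=None)[0]
    p,q=c1+w1*s[0],c2+w2*s[1];return ((p+q)/2).round(1),np.linalg.norm(p-q).round(1)
def snap(n,f):
    i=camera(n);cv2.imwrite('pics/'+f,cv2.cvtColor(i,cv2.COLOR_RGB2BGR));return i
E
python3 - <<'E'
from h import *
for n in('top','side'):
    snap(n,n+'0.png');m=camera_model(n);R=np.array(m['R']);print(n,m['vfov'],m['k1'],(-R.T@np.array(m['t'])).round(),R.round(2).tolist())
print(read_state())
E
```

```text
top 49.39387203014031 -0.05481245204033787 [ 425.  -19. 1639.] [[0.03, -1.0, 0.02], [-0.99, -0.03, -0.11], [0.11, -0.02, -0.99]]
side 51.13052877109186 -0.03157133299031901 [  565. -1028.   848.] [[1.0, -0.0, 0.01], [0.0, -0.58, -0.82], [0.01, 0.82, -0.58]]
{'clock': 0.1, 'joints': array([-1.28260142e+00,  3.00394732e-01,  1.52156422e+00,  2.05276883e-05,
        1.32071020e+00, -6.65852679e-02]), 'qd': array([-0.00074667, -0.00026556, -0.00055331,  0.00100976, -0.00071525,
       -0.00142016]), 'effort': array([ 3.18633749e-03, -5.32642508e+01, -3.53284121e+01,  7.10403803e-02,
        2.35024269e-02, -4.20658921e-05]), 'eef_pos': array([ 191.02584852, -515.59760378,  302.13529858]), 'eef_rot': array([-3.14051986e+00, -9.14660190e-05,  3.54775035e-01]), 'wrist_force': array([-0.57135116,  0.70939968,  0.53870267]), 'moment': array([ 0.02399663,  0.04382954, -0.06903536]), 'finger_force': 0.0, 'finger_gap': 94.03938170643828}
```

View pics/top0.png

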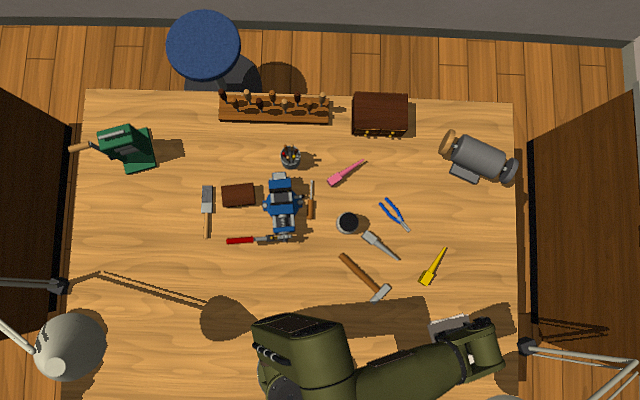

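View pics/side0.png

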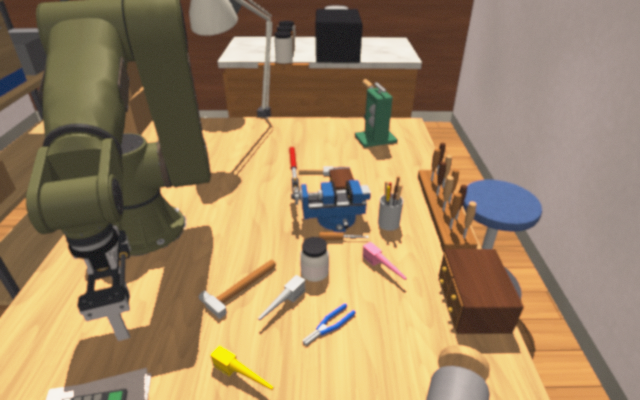

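The candidates for the anvil are grey (top 380,245; side 283,297), pink (top 347,173; side 383,260) and yellow (top 433,266; side 240,368). I choose the grey one, since it is plain steel, and will check it in a close crop. The vice is at top 283,205 with its red lever at 240,240.

```bash
python3 - <<'E'
import cv2,numpy as np
t=cv2.imread('pics/top0.png');s=cv2.imread('pics/side0.png')
a=cv2.resize(t[145:275,215:415],(800,520)[:2],interpolation=cv2.INTER_CUBIC)
cv2.imwrite('pics/c1.png',a)
b=cv2.resize(s[135:335,200:420],(660,600),interpolation=cv2.INTER_CUBIC)
cv2.imwrite('pics/c2.png',b)
E
```

```text
(no output)
```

View pics/c1.png

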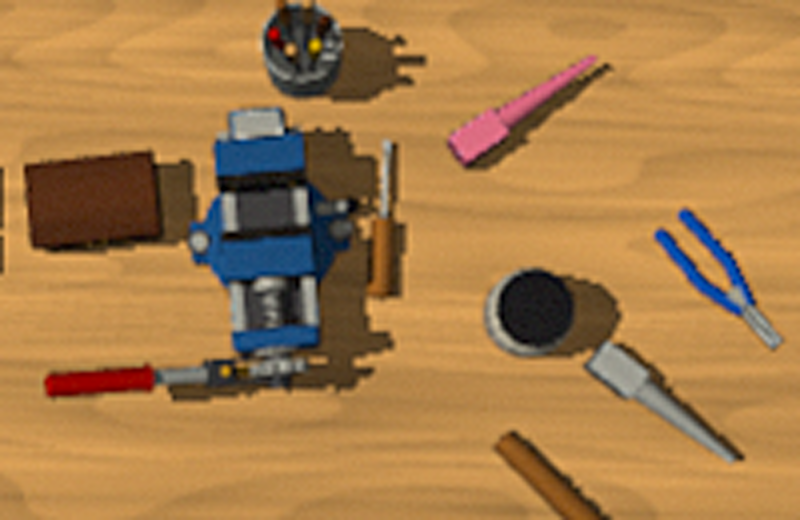

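View pics/c2.png

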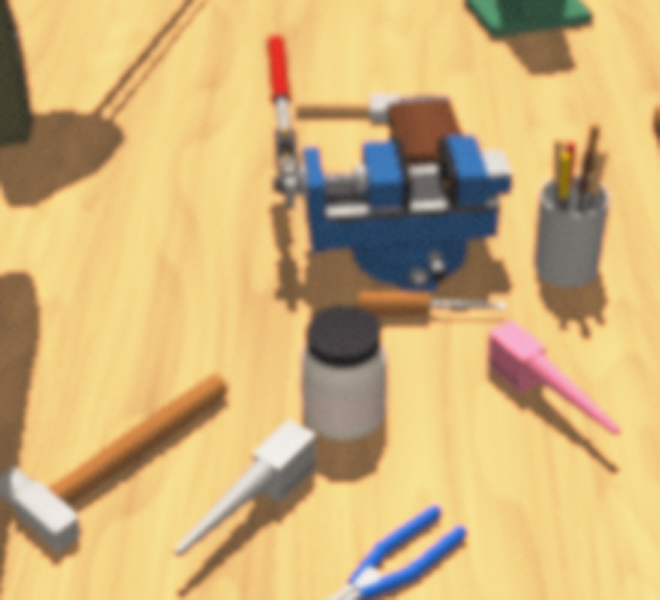

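The crops confirm the grey block and horn: block top centre about top (369.5,237), tip about (400,259.5), with the tub close by the block. The vice's +x points up the top picture, its lever to the left (+y), and the bed lies at about (281,197).

```bash
cat > m.py <<'E'
from h import *
C=lambda u,v:(215+(u+.5)/4-.5,145+(v+.5)/4-.5)
S=lambda u,v:(200+(u+.5)/3-.5,135+(v+.5)/3-.5)
def show(n,a): print(n,a)
if __name__=='__main__':
    t=cv2.imread('pics/top0.png');hsv=cv2.cvtColor(t,cv2.COLOR_BGR2HSV)
    # grey anvil
    m=((hsv[...,1]<60)&(hsv[...,2]>90)).astype(np.uint8); m[:, :358]=0;m[:,404:]=0;m[:228]=0;m[262:]=0
    n,l,st,ce=cv2.connectedComponentsWithStats(m);k=1+st[1:,4].argmax();print('anv',st[k],ce[k])
    P=np.argwhere(l==k)[:,::-1];W=np.array([onz('top',*p,32)[:2] for p in P])
    c=W.mean(0);d=np.linalg.svd(W-c)[2][0];d*=np.sign(d@[-1,-1]);s=(W-c)@d
    print('axis yaw',np.degrees(np.arctan2(d[1],d[0])),'tip',c+d*s.max(),'back',c+d*s.min())
    tip=onz('top',*C(741,459),32);blk=onz('top',*C(619,369),44);print('tip',tip,'blk',blk,np.linalg.norm((tip-blk)[:2]),np.degrees(np.arctan2(*(tip-blk)[1::-1])))
    print('tri tip',tri(C(741,459),S(180,551)),'tri blk',tri(C(619,369),S(287,447)))
    # vice blue tops
    b=((hsv[...,0]>100)&(hsv[...,0]<118)&(hsv[...,1]>140)).astype(np.uint8);b[:,:260]=0;b[:,305:]=0
    n,l,st,ce=cv2.connectedComponentsWithStats(b)
    for k in range(1,n):
        if st[k,4]>30: print('blue',st[k],ce[k])
    for nm,p,z in [('fixjaw L',(217,140),122),('fixjaw R',(303,136),122),('fix frontL',(219,179),122),('fix frontR',(304,174),122),('movL',(217,240),122),('movR',(312,232),122),('movbackL',(215,277),122),('movbackR',(314,273),122),('hinge end',(232,350),100),('hinge endR',(318,345),100)]: print(nm,onz('top',*C(*p),z))
    r=((hsv[...,0]<8)|(hsv[...,0]>172))&(hsv[...,1]>170)&(hsv[...,2]>90);r[:225]=0;r[250:]=0;r[:,260:]=0
    p=np.argwhere(r)[:,::-1];print('red',p.mean(0),p.min(0),p.max(0))
    s=cv2.imread('pics/side0.png');h2=cv2.cvtColor(s,cv2.COLOR_BGR2HSV)
    r2=((h2[...,0]<8)|(h2[...,0]>172))&(h2[...,1]>170)&(h2[...,2]>90);r2[:,:285]=0;r2[:,305:]=0;r2[180:]=0;r2[:130]=0
    q=np.argwhere(r2)[:,::-1];print('red2',q.mean(0),q.min(0),q.max(0));print('grip',tri(p.mean(0),q.mean(0)))
    print('tub',tri(C(537,309),S(345,332)),'hinge',tri(C(290,365),S(290,180)))
E
python3 m.py
```

```text
anv [362 230  37  30 225] [376.15555556 242.49777778]
axis yaw -127.10743107421418 tip [ 413.81910724 -377.72580887] back [ 510.00037887 -250.58564905]
tip [ 414.7 -386.3   32. ] blk [ 494.3 -269.9   44. ] 141.01460917224148 -124.36622550788793
tri tip (array([ 416.6, -384. ,   40.6]), np.float64(3.7)) tri blk (array([ 495.8, -270.6,   38.6]), np.float64(2.7))
blue [269 177  22  12 195] [279.60512821 183.45128205]
blue [263 191  39  25 386] [282.30310881 206.91968912]
blue [273 226  22   7 102] [283.78431373 228.88235294]
fixjaw L [682.5 100.7 122. ]
fixjaw R [688.5  25.  122. ]
fix frontL [647.8  97.6 122. ]
fix frontR [654.6  23.  122. ]
movL [593.8  97.3 122. ]
movR [603.4  14.3 122. ]
movbackL [561.2  97.8 122. ]
movbackR [567.3  11.4 122. ]
hinge end [499.  82. 100.]
hinge endR [505.6   6.3 100. ]
red [239.54166667 239.97222222] [226 236] [253 243]
red2 [292.23913043 156.60869565] [290 147] [295 166]
grip (array([466.2, 189.7, 155.1]), np.float64(0.5))
tub (array([ 544.9, -187.3,   97.4]), np.float64(3.2)) hinge (array([486.7,  30. , 111.5]), np.float64(0.2))
```

>>> carry_out(
  slide=[
    [0.15,0.11,0],
    [0.3,0.22,0],
    [0.45,0.33,-0.05],
    [0.6,0.45,-0.1],
    [0.75,0.55,-0.15],
    [0.9,0.67,-0.2],
    [0.98,0.75,-0.25],
    [1,0.8,-0.3],
    [1,0.835,-0.32],
    [1,0.835,-0.32],
  ],
  dr=[
    [0,0,0.012],
    [0,0,0.024],
    [0,0,0.036],
    [0,0,0.048],
    [0,0,0.06],
    [0,0,0.072],
    [0,0,0.084],
    [0,0,0.098],
    [0,0,0.098],
    [0,0,0.098],
  ],
  gripper=[70,70,70,70,70,70,70,70,70,70],
)

```text
clock: 0.93
eef_pos: [441.4, -304.7, 220.7]
eef_rot: [-3.138, -0.0, 0.973]
wrist_force: [-0.1, -0.7, 0.7]
finger_gap: 66.0
finger_force: 0.0
```

```bash
python3 - <<'E'
from h import *
s=read_state();print(s['clock'],s['eef_pos'],s['eef_rot'],s['finger_gap'])
snap('top','t1.png');i=snap('side','s1.png')
# candidate overlays on first pics
t=cv2.imread('pics/top0.png');t=cv2.resize(t[145:275,215:415],(800,520),interpolation=cv2.INTER_CUBIC)
def dr(pts,col):
    q=[tuple(int(x) for x in ((proj('top',p)-[215,145]+.5)*4)) for p in pts]
    for a,b in zip(q,q[1:]): cv2.line(t,a,b,col,1)
y=np.radians(5.3)
V=lambda x,yy,z:np.array([606+x*np.cos(y)-yy*np.sin(y),55+x*np.sin(y)+yy*np.cos(y),z])
for x in(44,34,-5,-15): dr([V(x,-40,122),V(x,40,122)],(0,255,255))
dr([V(44,-40,122),V(-15,-40,122)],(0,255,255));dr([V(44,40,122),V(-15,40,122)],(0,255,255))
dr([V(-128,0,100),V(-128,205*np.cos(.35),100+205*np.sin(.35))],(0,255,0))
a=np.radians(-124.4);c=np.array([494,-270]);e=np.array([np.cos(a),np.sin(a)]);n=np.array([-e[1],e[0]])
B=lambda u,v,z:np.r_[c+u*e+v*n,z]
dr([B(-25,-15,44),B(25,-15,44),B(25,15,44),B(-25,15,44),B(-25,-15,44)],(0,0,255));dr([B(25,0,32),B(135,0,32)],(0,0,255))
cv2.imwrite('pics/o1.png',t)
E
```

```text
0.9333 [ 441.40701921 -304.65730757  220.68565433] [-3.13769621e+00 -3.70894036e-04  9.73475027e-01] 66.03039940870511
```

View pics/o1.png

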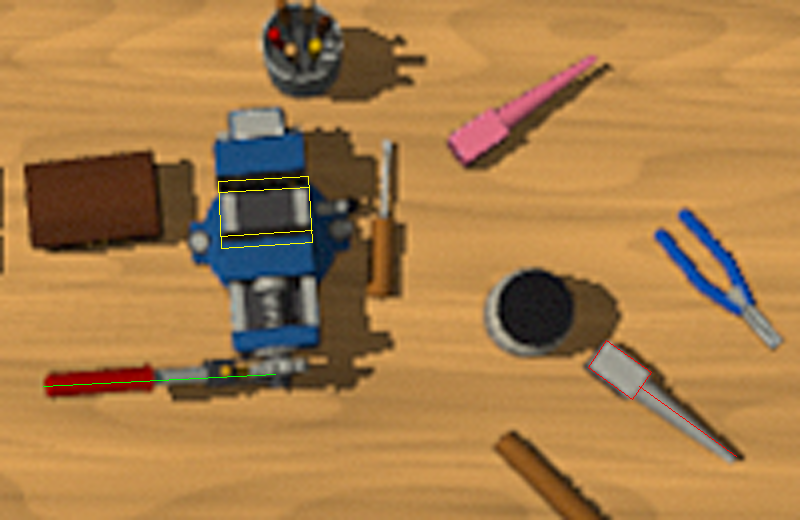

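The overlay fits the grey anvil and the vice to about 3 mm. I'm going down on the horn.

>>> carry_out(
  slide=[
    [0.055,0,-0.04],
    [0.11,0,-0.1],
    [0.11,0,-0.18],
    [0.11,0,-0.26],
    [0.11,0,-0.33],
    [0.11,0,-0.39],
    [0.11,0,-0.42],
    [0.11,0,-0.435],
    [0.11,0,-0.435],
    [0.11,0,-0.435],
  ],
  dr=[
    [0,0,0],
    [0,0,0],
    [0,0,0],
    [0,0,0],
    [0,0,0],
    [0,0,0],
    [0,0,0],
    [0,0,0],
    [0,0,0],
    [0,0,0],
  ],
  gripper=[70,70,70,70,70,70,70,70,70,60],
)

```text
clock: 1.87
eef_pos: [468.6, -307.7, 114.9]
eef_rot: [3.14, 0.0, 0.97]
wrist_force: [0.0, -0.5, 0.4]
finger_gap: 61.7
finger_force: 0.0
```

```bash
python3 - <<'E'
from h import *
t=cv2.imread('pics/top0.png')
y=np.radians(5.3)
V=lambda x,yy,z:np.array([606+x*np.cos(y)-yy*np.sin(y),55+x*np.sin(y)+yy*np.cos(y),z])
def samp(p):
    u,v=proj('top',p);return cv2.getRectSubPix(t,(1,1),(float(u),float(v)))[0,0].astype(int)
xs=np.arange(-62,92,2.)
for yy in(-28,0,28):
    P=[samp(V(x,yy,122)) for x in xs];print('y',yy,[f'{int(x)}:{p[0]},{p[2]}' for x,p in zip(xs,P)])
ys=np.arange(-54,56,2.)
for x in(-30,55): print('x',x,[f'{int(q)}:{samp(V(x,q,122))[0]},{samp(V(x,q,122))[2]}' for q in ys])
i=camera('side');u,v=proj('side',[468,-307,36]).astype(int);cv2.imwrite('pics/p1.png',cv2.cvtColor(cv2.resize(i[v-80:v+50,u-90:u+110],(800,520),interpolation=2),4))
E
```

```text
y -28 ['-62:94,101', '-60:89,96', '-58:93,100', '-56:96,104', '-54:91,99', '-52:91,101', '-50:93,103', '-48:71,81', '-46:56,65', '-44:69,38', '-42:90,15', '-40:110,23', '-38:125,29', '-36:126,28', '-34:126,27', '-32:125,27', '-30:125,26', '-28:125,25', '-26:123,23', '-24:122,25', '-22:123,28', '-20:123,29', '-18:123,28', '-16:126,29', '-14:130,31', '-12:112,23', '-10:93,18', '-8:55,21', '-6:26,22', '-4:14,24', '-2:27,38', '0:51,58', '2:81,90', '4:113,123', '6:119,130', '8:124,135', '10:122,131', '12:118,126', '14:120,130', '16:124,134', '18:122,133', '20:127,138', '22:128,138', '24:132,144', '26:136,148', '28:133,144', '30:122,130', '32:102,108', '34:65,77', '36:29,47', '38:12,31', '40:7,25', '42:16,23', '44:19,25', '46:17,32', '48:43,26', '50:70,19', '52:102,23', '54:123,27', '56:129,28', '58:129,30', '60:126,30', '62:124,30', '64:122,30', '66:122,30', '68:121,30', '70:123,31', '72:124,30', '74:124,24', '76:125,19', '78:127,17', '80:113,30', '82:90,51', '84:71,52', '86:54,63', '88:62,113', '90:72,164']
y 0 ['-62:129,140', '-60:111,120', '-58:90,97', '-56:82,89', '-54:93,101', '-52:1
[... 2723 characters left out ...]
', '-50:38,89', '-48:39,90', '-46:38,91', '-44:36,93', '-42:33,96', '-40:39,80', '-38:52,59', '-36:86,40', '-34:115,24', '-32:124,23', '-30:127,25', '-28:126,28', '-26:125,28', '-24:125,28', '-22:126,28', '-20:127,28', '-18:128,30', '-16:129,30', '-14:129,27', '-12:130,28', '-10:130,30', '-8:133,32', '-6:135,34', '-4:134,33', '-2:133,30', '0:129,24', '2:129,24', '4:130,28', '6:129,28', '8:129,28', '10:129,30', '12:126,30', '14:125,28', '16:127,30', '18:129,33', '20:129,31', '22:128,27', '24:127,25', '26:127,26', '28:127,29', '30:127,29', '32:127,26', '34:129,25', '36:131,23', '38:137,21', '40:134,51', '42:109,139', '44:91,176', '46:73,194', '48:73,192', '50:76,187', '52:75,185', '54:76,187']
```

View pics/p1.png

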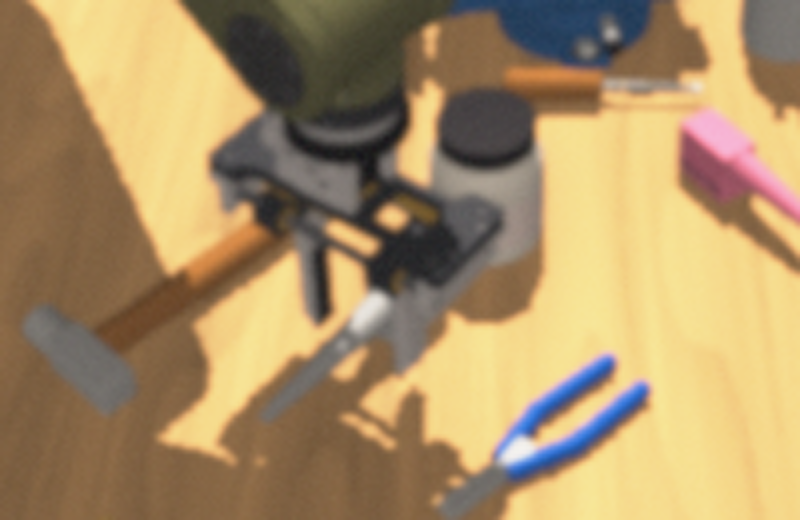

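The fingers straddle the horn just beyond the block and stand clear of the tub, pliers and hammer. I'm closing and lifting.

>>> carry_out(
  slide=[
    [0,0,0],
    [0,0,0],
    [0,0,0],
    [0,0,0],
    [0,0,0],
    [0,0,0],
    [0,0,0.01],
    [0,0,0.03],
    [0,0,0.05],
    [0,0,0.08],
  ],
  dr=[
    [0,0,0],
    [0,0,0],
    [0,0,0],
    [0,0,0],
    [0,0,0],
    [0,0,0],
    [0,0,0],
    [0,0,0],
    [0,0,0],
    [0,0,0],
  ],
  gripper=[40,20,5,5,5,5,5,5,5,5],
  newtons=60,
)

```text
clock: 2.75
eef_pos: [468.3, -306.8, 133.8]
eef_rot: [-3.14, 0.0, 0.971]
wrist_force: [-0.0, 1.5, -8.2]
finger_gap: 20.1
finger_force: 59.6
```

```bash
python3 - <<'E'
from h import *
s=read_state();print(s['moment'],s['finger_gap'],s['wrist_force'])
i=camera('side');u,v=proj('side',[468,-307,56]).astype(int);cv2.imwrite('pics/p2.png',cv2.cvtColor(cv2.resize(i[v-80:v+50,u-90:u+110],(800,520),interpolation=2),4))
E
```

```text
[-0.22320006  0.03520133  0.00295653] 20.06887731420294 [-6.97723664e-03  1.48148515e+00 -8.20388021e+00]
```

View pics/p2.png

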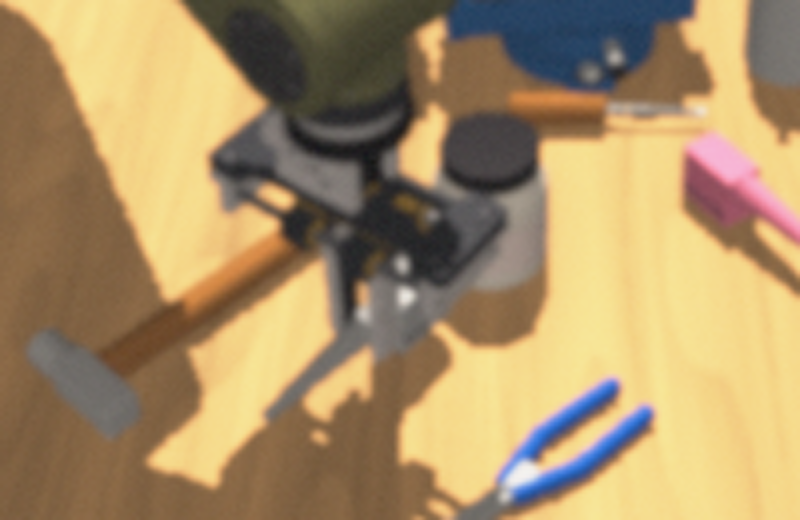

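Held: 20 mm gap, 60 N, weight felt. I'm lifting clear of the tub and moving towards the vice.

>>> carry_out(
  slide=[
    [0,0,0.08],
    [0,0,0.18],
    [0,0,0.3],
    [0,0,0.4],
    [0,0,0.47],
    [0,0.05,0.5],
    [0.03,0.12,0.5],
    [0.07,0.2,0.5],
    [0.11,0.28,0.5],
    [0.15,0.36,0.5],
  ],
  dr=[
    [0,0,0],
    [0,0,0],
    [0,0,0],
    [0,0,0.01],
    [0,0,0.02],
    [0,0,0.035],
    [0,0,0.05],
    [0,0,0.065],
    [0,0,0.08],
    [0,0,0.09],
  ],
  gripper=[5,5,5,5,5,5,5,5,5,5],
)

```text
clock: 3.63
eef_pos: [506.2, -216.1, 259.2]
eef_rot: [3.141, 0.0, 1.541]
wrist_force: [0.1, -0.9, -6.6]
finger_gap: 19.9
finger_force: 59.7
```

>>> carry_out(
  slide=[
    [0.05,0.08,0],
    [0.11,0.17,0],
    [0.17,0.27,0],
    [0.23,0.38,0],
    [0.29,0.49,0],
    [0.35,0.6,0],
    [0.4,0.7,0],
    [0.44,0.77,0],
    [0.45,0.79,0],
    [0.45,0.79,0],
  ],
  dr=[
    [0,0,0.005],
    [0,0,0.01],
    [0,0,0.015],
    [0,0,0.02],
    [0,0,0.023],
    [0,0,0.023],
    [0,0,0.023],
    [0,0,0.023],
    [0,0,0.023],
    [0,0,0.023],
  ],
  gripper=[5,5,5,5,5,5,5,5,5,5],
)

```text
clock: 4.47
eef_pos: [618.8, -18.2, 258.7]
eef_rot: [-3.141, -0.0, 1.682]
wrist_force: [-0.8, -0.1, -6.9]
finger_gap: 20.2
finger_force: 59.7
```

```bash
python3 - <<'E'
from h import *
s=read_state();print(s['clock'],s['eef_pos'],s['eef_rot'],s['moment'],s['wrist_force'])
p=s['eef_pos'];R=[]
for n in('top','side'):
    i=snap(n,n+'2.png');u,v=proj(n,[p[0],p[1]-10,p[2]-85]).astype(int);print(n,u-40,v-50)
    R.append(cv2.resize(i[v-50:v+50,u-40:u+40],(400,500),interpolation=2))
cv2.imwrite('pics/p3.png',cv2.cvtColor(np.hstack(R),4))
E
```

```text
4.4667 [618.77425839 -18.17790009 258.6985803 ] [-3.14115981e+00 -1.65181264e-04  1.68247484e+00] [-0.31905425 -0.0384207   0.0208464 ] [-0.8301403  -0.10566292 -6.90842641]
top 265 146
side 300 138
```

View pics/p3.png

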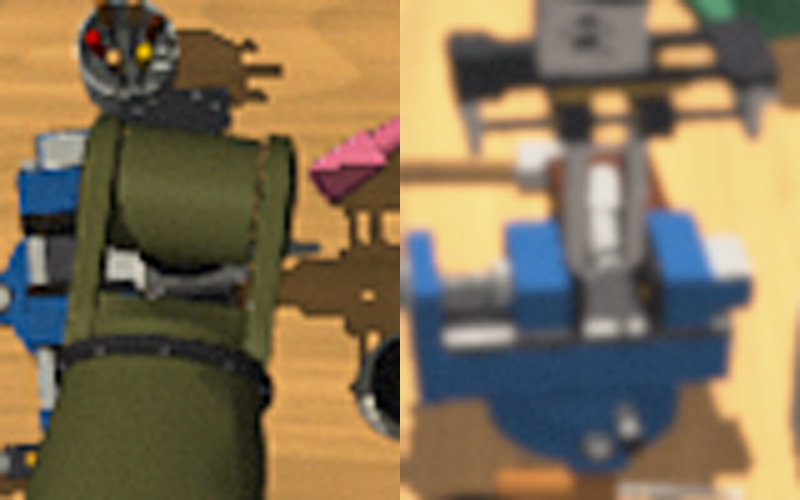

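The anvil hangs over the vice with the horn towards the side camera. The block's far end shows in the top view at about px (287,199), and the fingers sit at side px (415–430,162). I'm checking grip offset and level numerically.

```bash
python3 - <<'E'
from h import *
s=read_state();p=s['eef_pos'];yw=s['eef_rot'][2]
h=yw-np.pi;e=np.array([np.cos(h),np.sin(h)])
print('heading',np.degrees(h))
e=np.array([np.cos(np.radians(np.degrees(yw)-180)),np.sin(np.radians(np.degrees(yw)-180))])
for g in(45,52,60):
  for tilt in (0,5,10):
    T=np.radians(tilt)
    def at(l,dz): # l along horn from block centre, dz above axis ; block-end droop
        a=l-g; return np.r_[p[:2]+e*(a*np.cos(T)),p[2]-81+a*np.sin(T)+dz]
    print(g,tilt,'tip side',(proj('side',at(135,0))-[300,138])*5+[400,0],'blk end top: top',(proj('top',at(-25,12))-[265,146])*5,'bottom',(proj('top',at(-25,-32))-[265,146])*5,'blk bottom front side',(proj('side',at(25,-32))-[300,138])*5+[400,0])
i=cv2.cvtColor(cv2.imread('pics/top2.png'),4);j=cv2.cvtColor(cv2.imread('pics/side2.png'),4)
E
python3 -c "
import cv2,numpy as np
i=cv2.imread('pics/top2.png');j=cv2.imread('pics/side2.png')
a=cv2.resize(i[180:220,270:320],(500,400),interpolation=2)
b=cv2.resize(j[150:210,327:357],(300,600),interpolation=2)
b=np.clip(b*1.0,0,255).astype(np.uint8)
a=cv2.copyMakeBorder(a,0,200,0,0,0)
cv2.imwrite('pics/p4.png',np.hstack([a,b]))"
```

```text
heading -83.71408155976522
45 0 tip side [624.5 330.5] blk end top: top [ 84. 259.] bottom [ 87. 267.] blk bottom front side [594.5 266. ]
45 5 tip side [625.  318.5] blk end top: top [ 85. 260.] bottom [ 87.5 268.5] blk bottom front side [594.5 268.5]
45 10 tip side [625.5 306. ] blk end top: top [ 86.5 261. ] bottom [ 89.  269.5] blk bottom front side [594.5 271. ]
52 0 tip side [622.5 323. ] blk end top: top [ 73.5 260. ] bottom [ 76.5 268. ] blk bottom front side [593.  259.5]
52 5 tip side [623. 312.] blk end top: top [ 74.5 261. ] bottom [ 77.5 269. ] blk bottom front side [593.  262.5]
52 10 tip side [623.5 300.5] blk end top: top [ 76.5 262.5] bottom [ 79.5 270.5] blk bottom front side [593. 266.]
60 0 tip side [620.5 315. ] blk end top: top [ 62. 261.] bottom [ 65. 269.] blk bottom front side [591. 252.]
60 5 tip side [621. 305.] blk end top: top [ 63. 262.] bottom [ 66. 270.] blk bottom front side [591. 256.]
60 10 tip side [621. 294.] blk end top: top [ 65.  263.5] bottom [ 68.  271.5] blk bottom front side [591.  260.5]
```

View pics/p4.png

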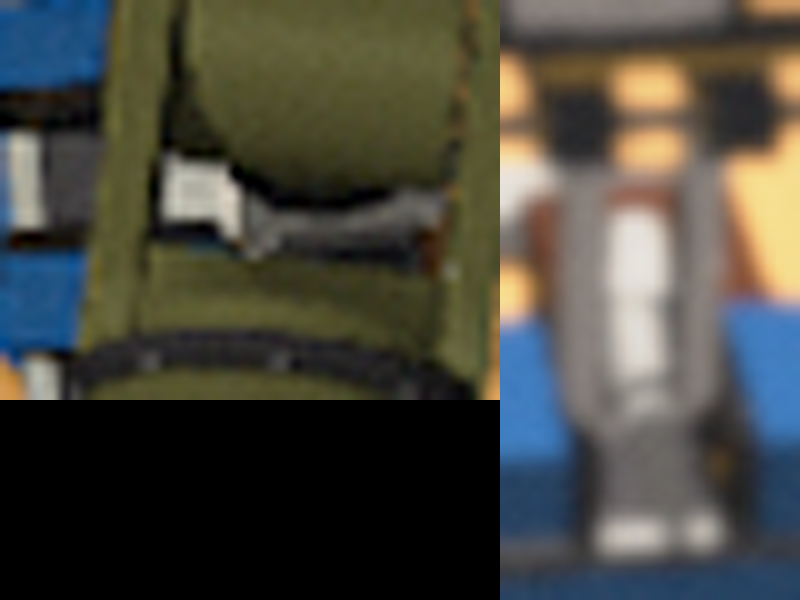

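```bash
python3 - <<'E'
from h import *
s=read_state();print(s['moment'],s['wrist_force'],s['eef_pos'])
a=cv2.imread('pics/side0.png').astype(int);b=cv2.imread('pics/side2.png').astype(int)
d=np.abs(a-b).sum(2)
for v in range(188,212): print(v,d[v,330:356])
E
```

```text
[-0.25141939 -0.05520198  0.00830691] [ 0.15092593 -0.65896283 -8.12543251] [618.22748989 -20.01175356 258.78060972]
188 [  9  17  48 130 195 222 203 196 239 279 279 284 248 181 142 168 232 226
 145  50  17   7  13  17  12   9]
189 [  8  24  42 114 178 197 143  92 102 148 182 196 161  91  45  87 186 211
 145  41  22  11   3  15  11   9]
190 [ 10   3  17  79 149 151  66  37  50  12  50  46   7  58  96  24  85 149
  95  24  17   4   5   5   9   8]
191 [ 14   1  13  32 103  93   5 106 143 116  95 125 151 177 178  99   5  58
  33   7   5  12  14   6  12  11]
192 [  8   3  10  12  34  55  31  86 127 130 135 155 165 174 167 104  21  19
  33   3   5   7   9  22  16   8]
193 [15  7  5  8 13  4 25 43 50 74 83 81 71 75 73 48 21  5 11  4  2  0  7  9
  5  4]
194 [12 13  7  4 35 36 20 10 13 17 34  5 14 20 10  9  3  7 13  5  5 15  8  6
 10 16]
195 [15  5 13  5 16 25 20  6  3  6  7  7  6  6  9  4 12  3  2 13  5  3 10 13
 10 11]
196 [ 7  8  4  3  5 13  6  3  4  4  7  6  6  5  6  7  2  4  9  7  6 13 11  4
  4  8]
197 [24  1 14  7  7 16  1  5  5  7  5  6  5  6  3  4  2  1  6  7  8  3  3  0
  5  5]
198
[... 564 characters left out ...]
  6   3  12  13   9   9   8  20  15  20  18   9  32 103 157 124  44   8
   4   4   8   7   7   5   8  11]
205 [ 9 10  8 12 11  8 13 11 14 10  7  6  9 43 76 62 21  3 11  4  3  1 14  3
  9 10]
206 [17  7  3  3  3 10  2  6 15  1  7  4  2  8 13  7  5  6 14  9  3 15  6  3
  3  5]
207 [ 6 10 10  5 13  6 16  5  8  5  5  4  8  5 17  4  1  3 13  5  7  5  6 11
 18  5]
208 [ 4 11  5 11  7  3  5  5  9  6  4  5  6  7  6 11 12 15 12  6  4  6  1  6
  7 14]
209 [ 3 19 15  4  6  4 12  7  6  6 14 19  9  8  5 11 10  4 11  9  5  4  7  7
  3  4]
210 [ 5 15 16  9  8  5  3  7  3  3  7  5  8 14  5 16  5  3  9  4 11  7  1  8
  4 17]
211 [12 10  3  6  7  6  9  5 13  9  7  1 10 16 20  4  6 11  5  8  3  7 11  8
 14  9]
```

The tip lies where a level grip about 50 mm from the block's centre predicts. I'm centring over the gap and lowering part way between the jaws.

>>> carry_out(
  slide=[
    [0.013,0.024,0],
    [0.026,0.047,0],
    [0.039,0.07,0],
    [0.052,0.094,0],
    [0.052,0.094,-0.03],
    [0.052,0.094,-0.06],
    [0.052,0.094,-0.09],
    [0.052,0.094,-0.12],
    [0.052,0.094,-0.14],
    [0.052,0.094,-0.14],
  ],
  dr=[
    [0,0,0],
    [0,0,0],
    [0,0,0],
    [0,0,0],
    [0,0,0],
    [0,0,0],
    [0,0,0],
    [0,0,0],
    [0,0,0],
    [0,0,0],
  ],
  gripper=[5,5,5,5,5,5,5,5,5,5],
)

```text
clock: 5.4
eef_pos: [631.1, 3.8, 222.2]
eef_rot: [-3.139, -0.0, 1.68]
wrist_force: [-0.9, -0.1, -7.9]
finger_gap: 20.2
finger_force: 59.7
```

```bash
python3 - <<'E'
from h import *
s=read_state();print(s['moment'],s['wrist_force'],s['eef_pos'])
a=cv2.imread('pics/side0.png');b=snap('side','side3.png');b=b[...,::-1].copy();t=snap('top','top3.png')[...,::-1].copy()
cv2.imwrite('pics/p5.png',np.hstack([cv2.resize(t[180:225,268:308],(400,450),interpolation=2),cv2.resize(b[160:205,325:365],(400,450),interpolation=2)]))
E
```

```text
[-0.21904772 -0.05525762 -0.0582416 ] [-0.90747034 -0.14343099 -7.91919018] [631.13045609   3.83606849 222.16520161]
```

View pics/p5.png

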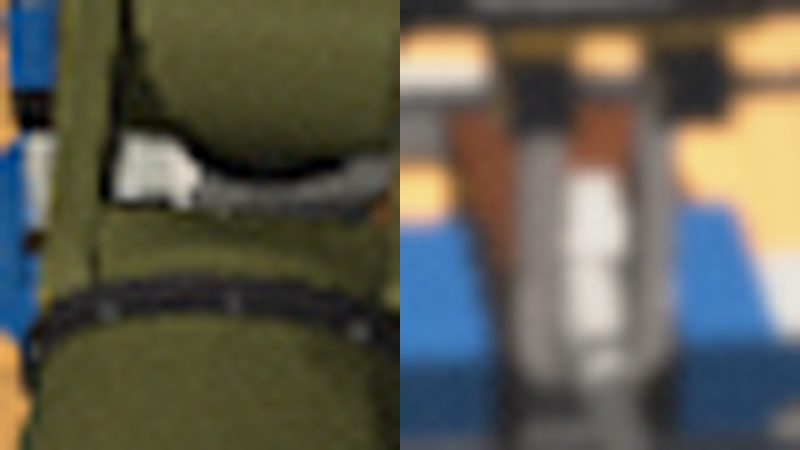

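The block is between the jaws, centred in the side view (fingers at px 338 and 350, both clear of the blue jaws), with no side force. I'm lowering slowly.

>>> carry_out(
  slide=[
    [0,0,-0.015],
    [0,0,-0.03],
    [0,0,-0.045],
    [0,0,-0.06],
    [0,0,-0.07],
    [0,0,-0.08],
    [0,0,-0.088],
    [0,0,-0.092],
    [0,0,-0.096],
    [0,0,-0.096],
  ],
  dr=[
    [0,0,0],
    [0,0,0],
    [0,0,0],
    [0,0,0],
    [0,0,0],
    [0,0,0],
    [0,0,0],
    [0,0,0],
    [0,0,0],
    [0,0,0],
  ],
  gripper=[5,5,5,5,5,5,5,5,5,5],
)

```text
clock: 6.33
eef_pos: [631.6, 3.9, 200.0]
eef_rot: [3.141, 0.0, 1.681]
wrist_force: [-0.2, -0.7, -5.9]
finger_gap: 20.2
finger_force: 59.7
```

>>> carry_out(
  slide=[
    [0,0,-0.003],
    [0,0,-0.006],
    [0,0,-0.008],
    [0,0,-0.008],
  ],
  dr=[
    [0,0,0],
    [0,0,0],
    [0,0,0],
    [0,0,0],
  ],
  gripper=[5,5,5,5],
)

```text
clock: 6.67
eef_pos: [631.7, 3.8, 198.2]
eef_rot: [3.141, 0.0, 1.68]
wrist_force: [-1.4, -3.4, -2.6]
finger_gap: 20.1
finger_force: 59.8
```

>>> carry_out(
  slide=[
    [0,0,-0.002],
    [0,0,-0.003],
    [0,0,-0.003],
  ],
  dr=[
    [0,0,0],
    [0,0,0],
    [0,0,0],
  ],
  gripper=[5,5,5],
)

```text
clock: 6.92
eef_pos: [631.8, 3.8, 198.0]
eef_rot: [3.14, 0.001, 1.68]
wrist_force: [-2.1, -5.2, 2.9]
finger_gap: 19.7
finger_force: 59.8
```

The block rests on the bed. Releasing.

>>> carry_out(
  slide=[
    [0,0,0],
    [0,0,0],
    [0,0,0],
    [0,0,0],
    [0,0,0],
    [0,0,0],
    [0,0,0],
    [0,0,0],
  ],
  dr=[
    [0,0,0],
    [0,0,0],
    [0,0,0],
    [0,0,0],
    [0,0,0],
    [0,0,0],
    [0,0,0],
    [0,0,0],
  ],
  gripper=[24,28,32,38,44,50,50,50],
  newtons=20,
)

```text
clock: 7.58
eef_pos: [631.6, 4.1, 197.1]
eef_rot: [-3.142, -0.0, 1.681]
wrist_force: [-0.9, -0.6, 0.2]
finger_gap: 46.8
finger_force: 0.0
```

>>> carry_out(
  slide=[
    [0,0,0.04],
    [0,0,0.1],
    [0,0,0.18],
    [0,0,0.28],
    [0,0,0.38],
    [0,0,0.48],
    [0,0,0.56],
    [0,0,0.56],
    [-0.1,0,0.56],
    [-0.2,0,0.56],
  ],
  dr=[
    [0,0,0],
    [0,0,0],
    [0,0,0],
    [0,0,0],
    [0,0,0],
    [0,0,0],
    [0,0,0],
    [0,0,0],
    [0,0,0],
    [0,0,0],
  ],
  gripper=[50,50,50,50,50,50,50,50,50,50],
)

```text
clock: 8.42
eef_pos: [581.0, 4.0, 336.3]
eef_rot: [-3.141, -0.0, 1.681]
wrist_force: [0.2, -1.3, 0.2]
finger_gap: 46.8
finger_force: 0.0
```

```bash
python3 - <<'E'
from h import *
y=np.radians(6.3)
V=lambda x,yy,z:np.array([611.1+x*np.cos(y)-yy*np.sin(y),57.2+x*np.sin(y)+yy*np.cos(y),z])
b=camera('side')[...,::-1].copy();snap('top','top4.png');cv2.imwrite('pics/side4.png',b)
print('pred tip side',proj('side',V(14.5,-140,116)),'top',proj('top',V(14.5,-140,116)))
a=cv2.imread('pics/side0.png').astype(int);d=(np.abs(a-b).sum(2)>60);
for v in range(172,226,1): print(v,''.join('#' if q else '.' for q in d[v,320:375]))
E
```

```text
pred tip side [348.2 215.6] top [319.8 193.1]
172 .......................................................
173 .......................................................
174 .......................................................
175 .......................................................
176 .......................................................
177 .......................................................
178 .......................................................
179 .......................................................
180 .......................................................
181 .......................................................
182 .................##########............................
183 ................############...........................
184 ................############...........................
185 ................############...........................
186 ................#############..........................
187 ................#############..........................
188 ................#############..........................
189 .................############.
[... 1485 characters left out ...]
..........######........................
215 .........................######........................
216 ..........................#####........................
217 ..........................####.........................
218 ...........................###.........................
219 .......................................................
220 .......................................................
221 .......................................................
222 ........................####...........................
223 ........................####...........................
224 ........................####...........................
225 ........................####...........................
```

The anvil is seated level with its tip as predicted (side px 348,217). Next I go to the lever grip at about (467,191,156).

>>> carry_out(
  slide=[
    [-0.06,0.1,0],
    [-0.12,0.2,0],
    [-0.18,0.3,0],
    [-0.24,0.4,0],
    [-0.3,0.5,0],
    [-0.36,0.6,0],
    [-0.42,0.7,0],
    [-0.458,0.748,0],
    [-0.458,0.748,-0.06],
    [-0.458,0.748,-0.12],
  ],
  dr=[
    [0,0,0],
    [0,0,0],
    [0,0,0],
    [0,0,0],
    [0,0,0],
    [0,0,0],
    [0,0,0],
    [0,0,0],
    [0,0,0],
    [0,0,0],
  ],
  gripper=[60,60,60,60,60,60,60,60,60,60],
)

```text
clock: 9.35
eef_pos: [467.0, 192.1, 307.5]
eef_rot: [3.14, -0.0, 1.682]
wrist_force: [-0.2, -0.2, -0.5]
finger_gap: 56.2
finger_force: 0.0
```

>>> carry_out(
  slide=[
    [0,0,-0.06],
    [0,0,-0.12],
    [0,0,-0.18],
    [0,0,-0.24],
    [0,0,-0.28],
    [0,0,-0.296],
    [0,0,-0.296],
    [0,0,-0.296],
  ],
  dr=[
    [0,0,0],
    [0,0,0],
    [0,0,0],
    [0,0,0],
    [0,0,0],
    [0,0,0],
    [0,0,0],
    [0,0,0],
  ],
  gripper=[60,60,60,60,60,60,60,60],
)

```text
clock: 10.02
eef_pos: [467.4, 191.1, 233.7]
eef_rot: [3.141, -0.0, 1.681]
wrist_force: [-0.2, -0.5, -0.7]
finger_gap: 56.6
finger_force: 0.0
```

>>> carry_out(
  slide=[
    [0,0,0],
    [0,0,0],
    [0,0,0],
    [0,0,0],
    [0,0,0],
    [0,0,0],
    [0,0,0],
  ],
  dr=[
    [0,0,0],
    [0,0,0],
    [0,0,0],
    [0,0,0],
    [0,0,0],
    [0,0,0],
    [0,0,0],
  ],
  gripper=[45,30,20,15,15,15,15],
  newtons=15,
)

```text
clock: 10.6
eef_pos: [466.6, 191.1, 232.9]
eef_rot: [-3.14, -0.0, 1.681]
wrist_force: [-4.7, 1.3, 0.4]
finger_gap: 21.4
finger_force: 15.0
```

The grip is held at 21 mm. First stroke: up along the arc.

>>> carry_out(
  slide=[
    [0.0025,-0.022,0.05],
    [0.005,-0.045,0.097],
    [0.008,-0.076,0.144],
    [0.012,-0.109,0.188],
    [0.0145,-0.13,0.212],
    [0.017,-0.153,0.236],
    [0.019,-0.174,0.255],
    [0.0215,-0.195,0.273],
    [0.0215,-0.195,0.273],
  ],
  dr=[
    [0,0,0],
    [0,0,0],
    [0,0,0],
    [0,0,0],
    [0,0,0],
    [0,0,0],
    [0,0,0],
    [0,0,0],
    [0,0,0],
  ],
  gripper=[15,15,15,15,15,15,15,15,15],
  newtons=20,
)

```text
clock: 11.35
eef_pos: [472.4, 141.5, 301.9]
eef_rot: [-3.141, 0.0, 1.68]
wrist_force: [-5.5, 0.2, 0.3]
finger_gap: 21.7
finger_force: 20.0
```

```bash
cat > lev.py <<'E'
from h import *
import sys
t=snap('top',sys.argv[1]+'t.png')[...,::-1];s=snap('side',sys.argv[1]+'s.png')[...,::-1]
def red(i,b):
    h=cv2.cvtColor(i.copy(),cv2.COLOR_BGR2HSV);m=((h[...,0]<8)|(h[...,0]>172))&(h[...,1]>150)&(h[...,2]>70)
    q=np.zeros_like(m);x0,x1,y0,y1=b;q[y0:y1,x0:x1]=m[y0:y1,x0:x1];p=np.argwhere(q)[:,::-1];return p
p=red(t,(215,275,215,260));q=red(s,(280,310,110,185))
for n,a in(('top',p),('side',q)): print(n,len(a),a.min(0) if len(a) else'',a.max(0) if len(a) else '')
y=np.radians(6.3);V=lambda x,yy,z:np.array([611.1+x*np.cos(y)-yy*np.sin(y),57.2+x*np.sin(y)+yy*np.cos(y),z])
for d in(8,21,52):
    r=np.radians(d);print(d,'end top',proj('top',V(-128,205*np.cos(r),100+205*np.sin(r))),'side',proj('side',V(-128,205*np.cos(r),100+205*np.sin(r))))
st=read_state();print(st['eef_pos'],st['wrist_force'],st['clock'])
E
python3 lev.py l1
```

```text
top 0  
side 142 [290 133] [295 158]
8 end top [224.6 241.1] side [292.2 155.4]
21 end top [225.7 240.5] side [291.9 145.5]
52 end top [241.6 237.9] side [291.9 130.4]
[472.39273204 141.93045559 301.5873427 ] [-5.07307603 -0.87096049  0.64077467] 11.45
```

>>> carry_out(
  slide=[
    [-0.0045,0.041,-0.037],
    [-0.0095,0.086,-0.085],
    [-0.014,0.126,-0.138],
    [-0.0175,0.16,-0.195],
    [-0.021,0.188,-0.255],
    [-0.023,0.21,-0.318],
    [-0.024,0.22,-0.361],
    [-0.025,0.227,-0.399],
    [-0.025,0.228,-0.404],
    [-0.025,0.228,-0.404],
  ],
  dr=[
    [0,0,0],
    [0,0,0],
    [0,0,0],
    [0,0,0],
    [0,0,0],
    [0,0,0],
    [0,0,0],
    [0,0,0],
    [0,0,0],
    [0,0,0],
  ],
  gripper=[15,15,15,15,15,15,15,15,15,15],
)

```text
clock: 12.28
eef_pos: [465.6, 199.4, 200.1]
eef_rot: [-3.14, 0.001, 1.681]
wrist_force: [-9.4, 1.2, 1.9]
finger_gap: 21.3
finger_force: 20.0
```

```bash
python3 lev.py l2
```

```text
top 16 [248 238] [251 242]
side 88 [290 155] [295 170]
8 end top [224.6 241.1] side [292.2 155.4]
21 end top [225.7 240.5] side [291.9 145.5]
52 end top [241.6 237.9] side [291.9 130.4]
[465.61246155 199.38551753 200.11868103] [-9.81823347  2.04266192  2.04802239] 12.3833
```

```bash
cat > jaw.py <<'E'
from h import *
import sys
def edges(f):
    i=cv2.imread('pics/'+f).astype(float);b=(i[...,0]-i[...,2])
    P=b[186:198,310:375].mean(0);g=np.diff(P)
    out=[]
    for k in range(1,len(g)-1):
        if abs(g[k])>12 and abs(g[k])>=abs(g[k-1]) and abs(g[k])>abs(g[k+1]):
            w=np.arange(k-1,k+2);out.append((round(310.5+(abs(g[w])*w).sum()/abs(g[w]).sum(),2),int(g[k])))
    return out
for f in sys.argv[1:]: print(f,edges(f))
E
python3 jaw.py side0.png side4.png l1s.png l2s.png
```

```text
side0.png [(np.float64(321.49), 47), (np.float64(333.39), -35), (np.float64(351.49), 30), (np.float64(360.61), -23), (np.float64(369.47), -41)]
side4.png [(np.float64(321.49), 49), (np.float64(333.36), -36), (np.float64(351.49), 30), (np.float64(360.6), -24), (np.float64(369.46), -42)]
l1s.png [(np.float64(321.47), 46), (np.float64(333.36), -34), (np.float64(351.5), 29), (np.float64(361.35), -23), (np.float64(369.48), -41)]
l2s.png [(np.float64(322.4), 44), (np.float64(333.53), -34), (np.float64(351.49), 30), (np.float64(360.58), -23), (np.float64(369.47), -41)]
```

>>> carry_out(
  slide=[
    [-0.002,-0.008,0.043],
    [-0.002,-0.018,0.086],
    [0,-0.04,0.149],
    [0.003,-0.068,0.209],
    [0.007,-0.102,0.266],
    [0.011,-0.142,0.319],
    [0.016,-0.187,0.367],
    [0.021,-0.228,0.404],
    [0.021,-0.228,0.404],
  ],
  dr=[
    [0,0,0],
    [0,0,0],
    [0,0,0],
    [0,0,0],
    [0,0,0],
    [0,0,0],
    [0,0,0],
    [0,0,0],
    [0,0,0],
  ],
  gripper=[15,15,15,15,15,15,15,15,15],
)

```text
clock: 13.13
eef_pos: [472.1, 140.9, 303.6]
eef_rot: [3.138, 0.0, 1.679]
wrist_force: [0.8, 1.2, 4.0]
finger_gap: 21.8
finger_force: 20.0
```

>>> carry_out(
  slide=[
    [-0.0045,0.041,-0.037],
    [-0.0095,0.086,-0.085],
    [-0.014,0.126,-0.138],
    [-0.0175,0.16,-0.195],
    [-0.021,0.188,-0.255],
    [-0.023,0.21,-0.318],
    [-0.024,0.22,-0.361],
    [-0.025,0.227,-0.399],
    [-0.025,0.228,-0.404],
    [-0.025,0.228,-0.404],
  ],
  dr=[
    [0,0,0],
    [0,0,0],
    [0,0,0],
    [0,0,0],
    [0,0,0],
    [0,0,0],
    [0,0,0],
    [0,0,0],
    [0,0,0],
    [0,0,0],
  ],
  gripper=[15,15,15,15,15,15,15,15,15,15],
)

```text
clock: 13.97
eef_pos: [465.2, 199.9, 200.1]
eef_rot: [3.141, -0.001, 1.681]
wrist_force: [2.5, 5.2, -0.9]
finger_gap: 21.3
finger_force: 20.0
```

```bash
python3 lev.py l3; python3 jaw.py l3s.png
```

```text
top 17 [248 238] [251 242]
side 86 [290 155] [295 170]
8 end top [224.6 241.1] side [292.2 155.4]
21 end top [225.7 240.5] side [291.9 145.5]
52 end top [241.6 237.9] side [291.9 130.4]
[465.23199456 199.80810486 200.3093494 ] [ 1.14878611  6.76297002 -1.59996135] 14.0667
l3s.png [(np.float64(322.59), 42), (np.float64(334.47), -34), (np.float64(351.48), 31), (np.float64(360.59), -23), (np.float64(369.48), -41)]
```

Each stroke advances the jaw one tooth. Two more strokes.

>>> carry_out(
  slide=[
    [0.001,-0.008,0.043],
    [0.002,-0.018,0.086],
    [0.004,-0.04,0.149],
    [0.0075,-0.068,0.209],
    [0.011,-0.102,0.266],
    [0.0155,-0.142,0.319],
    [0.0205,-0.187,0.367],
    [0.025,-0.228,0.404],
    [0.025,-0.228,0.404],
  ],
  dr=[
    [0,0,0],
    [0,0,0],
    [0,0,0],
    [0,0,0],
    [0,0,0],
    [0,0,0],
    [0,0,0],
    [0,0,0],
    [0,0,0],
  ],
  gripper=[15,15,15,15,15,15,15,15,15],
)

```text
clock: 14.82
eef_pos: [472.1, 141.1, 302.8]
eef_rot: [3.139, 0.0, 1.679]
wrist_force: [3.5, 1.1, 3.2]
finger_gap: 21.8
finger_force: 20.0
```

>>> carry_out(
  slide=[
    [-0.0045,0.041,-0.037],
    [-0.0095,0.086,-0.085],
    [-0.014,0.126,-0.138],
    [-0.0175,0.16,-0.195],
    [-0.021,0.188,-0.255],
    [-0.023,0.21,-0.318],
    [-0.024,0.22,-0.361],
    [-0.025,0.227,-0.399],
    [-0.025,0.228,-0.404],
    [-0.025,0.228,-0.404],
  ],
  dr=[
    [0,0,0],
    [0,0,0],
    [0,0,0],
    [0,0,0],
    [0,0,0],
    [0,0,0],
    [0,0,0],
    [0,0,0],
    [0,0,0],
    [0,0,0],
  ],
  gripper=[15,15,15,15,15,15,15,15,15,15],
)

```text
clock: 15.65
eef_pos: [465.1, 200.1, 199.8]
eef_rot: [3.141, -0.001, 1.681]
wrist_force: [5.0, 4.6, -1.3]
finger_gap: 21.5
finger_force: 20.0
```

```bash
python3 lev.py l4; python3 jaw.py l4s.png
```

```text
top 15 [248 238] [251 242]
side 88 [290 155] [295 170]
8 end top [224.6 241.1] side [292.2 155.4]
21 end top [225.7 240.5] side [291.9 145.5]
52 end top [241.6 237.9] side [291.9 130.4]
[465.14876739 200.01135612 199.90225141] [ 4.07498308  4.7472046  -0.5836092 ] 15.75
l4s.png [(np.float64(323.56), 43), (np.float64(335.46), -32), (np.float64(351.5), 30), (np.float64(360.61), -24), (np.float64(369.47), -41)]
```

>>> carry_out(
  slide=[
    [0.001,-0.008,0.043],
    [0.002,-0.018,0.086],
    [0.004,-0.04,0.149],
    [0.0075,-0.068,0.209],
    [0.011,-0.102,0.266],
    [0.0155,-0.142,0.319],
    [0.0205,-0.187,0.367],
    [0.025,-0.228,0.404],
    [0.025,-0.228,0.404],
  ],
  dr=[
    [0,0,0],
    [0,0,0],
    [0,0,0],
    [0,0,0],
    [0,0,0],
    [0,0,0],
    [0,0,0],
    [0,0,0],
    [0,0,0],
  ],
  gripper=[15,15,15,15,15,15,15,15,15],
)

```text
clock: 16.5
eef_pos: [472.1, 141.5, 302.4]
eef_rot: [3.139, -0.0, 1.68]
wrist_force: [5.4, 1.5, 2.9]
finger_gap: 21.6
finger_force: 20.0
```

>>> carry_out(
  slide=[
    [-0.0045,0.041,-0.037],
    [-0.0095,0.086,-0.085],
    [-0.014,0.126,-0.138],
    [-0.0175,0.16,-0.195],
    [-0.021,0.188,-0.255],
    [-0.023,0.21,-0.318],
    [-0.024,0.22,-0.361],
    [-0.025,0.227,-0.399],
    [-0.025,0.228,-0.404],
    [-0.025,0.228,-0.404],
  ],
  dr=[
    [0,0,0],
    [0,0,0],
    [0,0,0],
    [0,0,0],
    [0,0,0],
    [0,0,0],
    [0,0,0],
    [0,0,0],
    [0,0,0],
    [0,0,0],
  ],
  gripper=[15,15,15,15,15,15,15,15,15,15],
)

```text
clock: 17.33
eef_pos: [465.1, 200.2, 199.5]
eef_rot: [3.141, -0.0, 1.681]
wrist_force: [7.1, 3.1, -1.2]
finger_gap: 21.4
finger_force: 20.0
```

```bash
python3 lev.py l5; python3 jaw.py l5s.png
```

```text
top 17 [248 238] [251 242]
side 88 [290 155] [295 170]
8 end top [224.6 241.1] side [292.2 155.4]
21 end top [225.7 240.5] side [291.9 145.5]
52 end top [241.6 237.9] side [291.9 130.4]
[465.09341959 200.24127613 199.56533454] [ 5.97356403  3.72462665 -1.04640683] 17.4333
l5s.png [(np.float64(324.51), 46), (np.float64(335.64), -33), (np.float64(351.49), 32), (np.float64(360.62), -24), (np.float64(369.47), -41)]
```

The jaw is near 15 mm (0.307 px/mm). One more stroke makes it firm.

>>> carry_out(
  slide=[
    [0.003,-0.008,0.043],
    [0.005,-0.018,0.086],
    [0.007,-0.04,0.149],
    [0.0105,-0.068,0.209],
    [0.014,-0.102,0.266],
    [0.0185,-0.142,0.319],
    [0.0235,-0.187,0.367],
    [0.028,-0.228,0.404],
    [0.028,-0.228,0.404],
  ],
  dr=[
    [0,0,0],
    [0,0,0],
    [0,0,0],
    [0,0,0],
    [0,0,0],
    [0,0,0],
    [0,0,0],
    [0,0,0],
    [0,0,0],
  ],
  gripper=[15,15,15,15,15,15,15,15,15],
)

```text
clock: 18.18
eef_pos: [472.3, 141.9, 301.6]
eef_rot: [3.141, -0.0, 1.68]
wrist_force: [1.8, 1.0, 2.4]
finger_gap: 21.6
finger_force: 20.0
```

>>> carry_out(
  slide=[
    [-0.0045,0.041,-0.037],
    [-0.0095,0.086,-0.085],
    [-0.014,0.126,-0.138],
    [-0.0175,0.16,-0.195],
    [-0.021,0.188,-0.255],
    [-0.023,0.21,-0.318],
    [-0.024,0.22,-0.361],
    [-0.025,0.227,-0.399],
    [-0.025,0.228,-0.404],
    [-0.025,0.228,-0.404],
  ],
  dr=[
    [0,0,0],
    [0,0,0],
    [0,0,0],
    [0,0,0],
    [0,0,0],
    [0,0,0],
    [0,0,0],
    [0,0,0],
    [0,0,0],
    [0,0,0],
  ],
  gripper=[15,15,15,15,15,15,15,15,15,15],
)

```text
clock: 19.02
eef_pos: [465.3, 200.5, 199.0]
eef_rot: [-3.14, -0.0, 1.681]
wrist_force: [2.4, 4.2, -0.2]
finger_gap: 21.8
finger_force: 20.0
```

```bash
python3 lev.py l6; python3 jaw.py l6s.png
python3 - <<'E'
import cv2,numpy as np
# sub-pixel shift of the moving jaw's left edge and of the horn tip, by 0-level crossing
for f in('side0','side4','l2s','l3s','l4s','l5s','l6s'):
    i=cv2.imread(f'pics/{f}.png').astype(float);P=(i[...,0]-i[...,2])[186:198].mean(0)
    def cr(a,b,L):
        for k in range(a,b):
            if (P[k]-L)*(P[k+1]-L)<0: return round(k+(L-P[k])/(P[k+1]-P[k]),2)
    G=i[214:217].sum(2).mean(0)[338:358];print(f,cr(316,328,50),cr(338,328,50) or cr(328,342,50),cr(344,356,50))
E
```

```text
top 16 [248 238] [251 242]
side 87 [290 155] [295 170]
8 end top [224.6 241.1] side [292.2 155.4]
21 end top [225.7 240.5] side [291.9 145.5]
52 end top [241.6 237.9] side [291.9 130.4]
[465.29711043 200.35761948 199.37018289] [0.36636316 6.03464671 0.69746761] 19.1167
l6s.png [(np.float64(325.45), 46), (np.float64(336.55), -35), (np.float64(351.49), 32), (np.float64(360.62), -24), (np.float64(369.47), -40)]
side0 321.89 333.04 351.55
side4 321.86 333.09 351.51
l2s 322.46 333.59 351.55
l3s 323.26 334.36 351.56
l4s 324.11 335.28 351.58
l5s 324.92 335.93 351.59
l6s 325.68 336.59 351.59
```

The jaw edge has moved about 12 mm in all, to a reading of about 17 mm: firm. I'm letting go and retreating.

>>> carry_out(
  slide=[
    [0,0,0],
    [0,0,0],
    [0,0,0],
    [0,0,0],
    [0,0,0],
    [0,0,0.06],
    [0,0,0.14],
    [0,0,0.24],
    [0,0,0.35],
    [0,0,0.45],
  ],
  dr=[
    [0,0,0],
    [0,0,0],
    [0,0,0],
    [0,0,0],
    [0,0,0],
    [0,0,0],
    [0,0,0],
    [0,0,0],
    [0,0,0],
    [0,0,0],
  ],
  gripper=[30,40,50,60,60,60,60,60,60,60],
)

```text
clock: 19.95
eef_pos: [465.8, 199.1, 314.4]
eef_rot: [3.141, 0.0, 1.68]
wrist_force: [-0.8, -0.2, 0.4]
finger_gap: 56.3
finger_force: 0.0
```

>>> carry_out(
  slide=[
    [0,0,0.1],
    [-0.05,0,0.2],
    [-0.15,0,0.3],
    [-0.25,0,0.35],
    [-0.35,0,0.35],
    [-0.35,0,0.35],
    [-0.35,0,0.35],
  ],
  dr=[
    [0,0,0],
    [0,0,0],
    [0,0,0],
    [0,0,0],
    [0,0,0],
    [0,0,0],
    [0,0,0],
  ],
  gripper=[60,60,60,60,60,60,60],
)

```text
clock: 20.53
eef_pos: [377.9, 199.3, 400.9]
eef_rot: [3.14, -0.0, 1.681]
wrist_force: [0.8, -0.1, 0.3]
finger_gap: 56.4
finger_force: 0.0
```

```bash
python3 lev.py l7; python3 - <<'E'
import cv2,numpy as np
for f in('side0','side4','l7s'):
    i=cv2.imread(f'pics/{f}.png').astype(float);P=(i[...,0]-i[...,2])[186:198].mean(0)
    def cr(a,b,L):
        for k in range(a,b):
            if (P[k]-L)*(P[k+1]-L)<0: return round(k+(L-P[k])/(P[k+1]-P[k]),2)
    print(f,cr(316,328,50),cr(328,342,50),cr(344,356,50))
a=cv2.imread('pics/side0.png').astype(int)
for f in('side4','l7s'):
    d=np.abs(cv2.imread(f'pics/{f}.png').astype(int)-a).sum(2)>60
    print(f,[(v,*(np.flatnonzero(d[v,335:365])[[0,-1]]+335)) for v in range(204,224) if d[v,335:365].any()])
# other things moved? top view difference outside arm
A=cv2.imread('pics/top0.png').astype(int);B=cv2.imread('pics/l7t.png').astype(int)
d=(np.abs(A-B).sum(2)>90).astype(np.uint8);d[300:]=0
n,l,s,c=cv2.connectedComponentsWithStats(d)
print([(x.tolist()) for x in s[1:] if x[4]>8])
E
```

```text
top 105 [231 237] [251 243]
side 76 [290 155] [295 170]
8 end top [224.6 241.1] side [292.2 155.4]
21 end top [225.7 240.5] side [291.9 145.5]
52 end top [241.6 237.9] side [291.9 130.4]
[378.86510439 199.22587174 400.20451957] [ 0.29030627 -0.33476115  0.54064962] 20.6333
side0 321.89 333.04 351.55
side4 321.86 333.09 351.51
l7s 325.73 336.55 351.64
side4 [(204, np.int64(338), np.int64(348)), (205, np.int64(339), np.int64(349)), (206, np.int64(343), np.int64(349)), (207, np.int64(343), np.int64(349)), (208, np.int64(343), np.int64(349)), (209, np.int64(343), np.int64(350)), (210, np.int64(344), np.int64(350)), (211, np.int64(344), np.int64(350)), (212, np.int64(344), np.int64(350)), (213, np.int64(345), np.int64(350)), (214, np.int64(345), np.int64(350)), (215, np.int64(345), np.int64(350)), (216, np.int64(346), np.int64(350)), (217, np.int64(346), np.int64(349)), (218, np.int64(347), np.int64(349)), (222, np.int64(344), np.int64(347)), (223, np.int64(344), np.int64(347))]
l7s [(204, np.int64(336), np.int64(351)), (205, np.int64(337), np.int64(351)), (206, np.int64(345), np.int64(351)), (207, np.int64(345), np.int64(351)), (208, np.int64(345), np.int64(352)), (209, np.int64(346), np.int64(352)), (210, np.int64(346), np.int64(352)), (211, np.int64(347), np.int64(352)), (212, np.int64(347), np.int64(352)), (213, np.int64(347), np.int64(352)), (214, np.int64(348), np.int64(353)), (215, np.int64(348), np.int64(353)), (216, np.int64(348), np.int64(352)), (217, np.int64(349), np.int64(352)), (221, np.int64(345), np.int64(345)), (222, np.int64(344), np.int64(347)), (223, np.int64(344), np.int64(347))]
[[270, 189, 68, 16, 469], [271, 210, 23, 8, 109], [361, 231, 40, 29, 339], [275, 235, 7, 4, 17], [284, 235, 7, 3, 18], [181, 236, 66, 64, 2610], [250, 236, 8, 10, 47], [274, 241, 9, 3, 15], [286, 242, 79, 58, 2464], [263, 244, 5, 2, 9], [390, 296, 35, 4, 90]]
```

```bash
python3 - <<'E'
from h import *
y=np.radians(6.3);V=lambda x,yy,z:np.array([611.1+x*np.cos(y)-yy*np.sin(y),57.2+x*np.sin(y)+yy*np.cos(y),z])
xs=np.arange(-60,85,.5)
for f in('top0','top4','l7t'):
    t=cv2.imread(f'pics/{f}.png').astype(np.float32);M=(t[...,0]-t[...,2])
    for ys in([26,28,30,32,34],[-34,-32,-30,-28]):
        P=np.mean([[cv2.getRectSubPix(M,(1,1),tuple(map(float,proj('top',V(x,q,122)))))[0,0] for x in xs] for q in ys],0)
        print(f,ys[0],[(round(float(xs[k]+.5*(47-P[k])/(P[k+1]-P[k])),1),'+' if P[k+1]>P[k] else '-') for k in range(len(xs)-1) if (P[k]-47)*(P[k+1]-47)<0])
E
```

```text
top0 26 [(-48.6, '+'), (-14.6, '-'), (43.9, '+'), (74.6, '-')]
top0 -34 [(-48.9, '+'), (-14.5, '-'), (44.2, '+'), (76.2, '-')]Traceback (most recent call last):
  File "<stdin>", line 7, in <module>
  File "h.py", line 12, in proj
    m=camera_model(n);f=200/np.tan(np.radians(m['vfov'])/2)
ValueError: time passes only in moves, steps and waits
```

```bash
python3 - <<'E'
import h;from h import *
mm=camera_model('top');h.camera_model=lambda n:mm
y=np.radians(6.3);V=lambda x,yy,z:np.array([611.1+x*np.cos(y)-yy*np.sin(y),57.2+x*np.sin(y)+yy*np.cos(y),z])
xs=np.arange(-60,85,.5);t=cv2.imread('pics/l7t.png').astype(np.float32);M=t[...,0]-t[...,2]
for ys in([26,28,30,32,34],[-34,-32,-30,-28]):
    P=np.mean([[cv2.getRectSubPix(M,(1,1),tuple(map(float,h.proj('top',V(x,q,122)))))[0,0] for x in xs] for q in ys],0)
    print([(round(float(xs[k]+.5*(47-P[k])/(P[k+1]-P[k])),1),'+' if P[k+1]>P[k] else '-') for k in range(len(xs)-1) if (P[k]-47)*(P[k+1]-47)<0])
E
```

```text
[(-37.7, '+'), (-3.7, '-'), (43.9, '+'), (74.5, '-')]
[(-36.3, '+'), (-2.9, '-'), (44.2, '+'), (76.2, '-')]
```

Both views agree the jaw is at about 16.6 mm, above the 15.5 mm needed, and the only other changes in the picture are the anvil, the vice and the arm with its shadow. Handing in.

```bash
python3 -c "
from cell import *
print(sign_off())"
```

```text
the job is handed in; nothing more can be done
None
```

The anvil is seated on the vice bed with its horn out over the side away from the lever, the jaw measures about 16.6 mm closed (firm is 15.5 mm), the hand is clear, the other tools show no sign of having moved, and the job is handed in at about 21 s.

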